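# Pop and open the green-tabbed battery charger

### The arm

A 6-joint arm with a two-finger parallel gripper is mounted at the origin on a cart in front of the work surface, level with it; the furniture and walls round the work are solid. World frame = base frame: x ahead of the robot, y to its left, z up, the work surface at z = 0. Lengths are in m, angles in rad, forces in N, time in s.
With the tool pointing down it reaches from about 0.3 to 0.875 m from the base axis. Payload 6.4 kg.
Tool frame: the origin (TCP) lies at the very end of the fingers, on their centre line; the grasp point (between the pads) lies 19 mm behind it (env.hold_point_z is the distance from the TCP to the grasp point, in m); z points along the fingers, y is the line along which they close (so a half turn about z gives the same grasp; the last joint's range is limited). The gripper opens to 85 mm and grips with 20 to 120 N. Pads are 22 mm wide; open, the fingers measure 114 mm over their backs; the gripper's body (76 mm by 85 mm) begins 54 mm behind the grasp point. The pads swing forward as they close: fully open they stand 13 mm farther back than shut.
Start: joints at [-1.525, 0.181, 1.607, -0, 1.354, -0.206], TCP at [0.143, -0.557, 0.231] pointing down, gripper open.
Joint ranges: [-2.99, 2.99], [-0.89, 2.07], [0.3, 2.58], [-1.14, 4.28], [0, 2.63], [-3.12, 3.12]. Speed limits (rad/s): [2.57, 2.57, 3.01, 3.14, 3.14, 3.14].

### API

Orientations are given as a rotation vector (axis times angle).
In Python, from bench import env gives the robot as it stands. The module is installed in compiled form; this text tells all that it offers.
- The arm moves only by the tool jog_arm, never from a script. Its argument "motion" is a list of rows, each a list of 7 numbers: the turn, a rotation vector about the tool's x, y, z in units of pi/2 rad (1.0 is pi/2 rad), then the shift along the tool's x, y, z in units of 150 mm (1.0 is 150 mm), then the opening, from 0 (shut) to 1 (fully open). In form: [[wx, wy, wz, dx, dy, dz, hand], ...]. A call has 1 to 12 rows; each row is the pose to reach, as a shift and turn from the pose commanded when the call began, along the tool's axes at that moment; what a row does not reach only later rows make up. A row lasts 1/10 s, in which the tool goes at most 50 mm and 8.59 degrees, less where a joint would pass 70% of its speed; a pose out of reach is approached as far as the arm can. A call with a number of a shift or a turn outside -1 to 1 is refused whole. A call with a gripper value outside its range is refused whole. The fingers move at their own pace and stop on an object; the grip force is fixed at half the most. Time passes only in rows, so rows that repeat a pose let the fingers close. It gives the time, the measured TCP pose, the force, the opening and the grip force at its end, in the units of the state.
- env.state(): the state, without advancing time (a new reading comes with each control period).
- env.read_camera(name): name is "side" or "top" or "wrist"; returns (picture, depth): 384x512x3 uint8, blue, green, red; 384x512 float32, m along the optical axis (not along the pixel's ray), 0 where there is no reading.
- env.camera_params(name): a dict with "fx", "fy", "cx", "cy" (pixels), "position" and "orientation" of the camera in the world; the wrist camera has in their place "T_tool_cam" (4x4, takes a point from camera to tool coordinates, whose origin is the TCP and whose axes are the flange's). Camera axes: x right, y down, z forward; pixel columns grow to the right and rows downward; lengths in m; the calibration is good to about 2 mm. A picture is of the moment at which its call begins: read the wrist's pose just before it. camera_params takes no time and is no camera call.
- env.close_job(): hands the job in; it is judged then, once.
The state is a dict: "time": time; "joint_pos": joint angles; "joint_velocities": joint speeds; "tau": joint torques, N m; "tool_pos": TCP position; "tcp_rot": TCP orientation; "wrist_force": force on the tool from outside, world axes, zero at the start; "ft_torque": the same for the moment, N m; "width": finger opening in m; "finger_force": force on a finger pad.
Only numpy, scipy, OpenCV 4.12 (cv2) and the standard library are available. Lean on these libraries where they do the work, as an engineer would, in place of code of your own. Each camera call takes 0.05 s, during which the arm holds its last target. There are 200 camera calls.

### The job

Open the battery charger with the green tab with a fingertip: press the green tab down so the lid springs up by itself, then push the lid on over until it is fully open and stays open by itself. Only press and push: pick nothing up, keep the charger where it stands, leave the charger with the orange tab shut, and do not disturb the bottle, the gear or the sleeve.

Things in the scene. Friction and masses are not known exactly. Their poses are not given: they have to be found in the camera images.
- green_charger: Battery charger with the green release tab and a bar of the same colour across the front of its lid: grey shell 100 (x) x 90 (y) x 42 mm high, lid on top to z = 48, loose on the desk, 1.4 kg on rubber feet. Origin at the centre of the underside of the shell, x from the tab side (front) to the lid's hinge (back), z up. A 10 mm high foot reaches out in front under the tab to x = -98 mm. Four battery cells lie fixed inside.
- green_charger_tab_pad (a point): Where to press: top of the green tab's pad, 28 mm in front of the tab's pin and 34 mm in front of the shell; charger frame (-86, 0, 27) mm at rest. The pad is 26 mm wide (y) and 36 mm long (x), clear above, and behind it a 24 mm wide latch finger of the same colour stands up to z = 49 at x = -61, its hook reaching over the lid to x = -50.
- green_charger_lid_edge (a point): Middle of the lid's front edge (the lid is 97 mm from hinge to this edge, 90 mm wide, 5 mm thick; a 4 mm tongue sticks out in front). Turns with the lid; shut: charger frame (-50, 0, 45) mm, its x axis then pointing to the hinge.
- green_charger_hinge (a point): Middle of the lid's hinge line (along y), charger frame (47, 0, 42.5) mm, with the charger's axes.
- green_charger_tab (a joint): Turn of the release tab: 0 at rest, stop at 0.24 rad (pad about 7 mm down). Springy: about 2 N at the point to start, 4 N at the stop. The lid is let go at about 0.06 to 0.15 rad (2 to 4 mm down); the tab springs back when let go.
- green_charger_lid (a joint): Lid angle: 0 shut and latched (up to 0.02 of play), about 0.85 rad where the spring leaves it after release (front edge then about 115 mm above the desk), 1.57 upright, 1.95 at the open stop. Above 0.85 the spring no longer helps: the lid is light (70 g), damped, falls back to 0.85 if left short of upright and sinks slowly to the open stop when past it. A vertical finger moved from the tab side towards the hinge against the inner side of the raised front edge opens it.
- orange_charger: Battery charger with the orange release tab and a bar of the same colour across the front of its lid: grey shell 100 (x) x 90 (y) x 42 mm high, lid on top to z = 48, loose on the desk, 1.4 kg on rubber feet. Origin at the centre of the underside of the shell, x from the tab side (front) to the lid's hinge (back), z up. A 10 mm high foot reaches out in front under the tab to x = -98 mm. Four battery cells lie fixed inside.
- orange_charger_tab_pad (a point): Where to press: top of the orange tab's pad, 28 mm in front of the tab's pin and 34 mm in front of the shell; charger frame (-86, 0, 27) mm at rest. The pad is 26 mm wide (y) and 36 mm long (x), clear above, and behind it a 24 mm wide latch finger of the same colour stands up to z = 49 at x = -61, its hook reaching over the lid to x = -50.
- orange_charger_lid_edge (a point): Middle of the lid's front edge (the lid is 97 mm from hinge to this edge, 90 mm wide, 5 mm thick; a 4 mm tongue sticks out in front). Turns with the lid; shut: charger frame (-50, 0, 45) mm, its x axis then pointing to the hinge.
- orange_charger_hinge (a point): Middle of the lid's hinge line (along y), charger frame (47, 0, 42.5) mm, with the charger's axes.
- orange_charger_tab (a joint): Turn of the release tab: 0 at rest, stop at 0.24 rad (pad about 7 mm down). Springy: about 2 N at the point to start, 4 N at the stop. The lid is let go at about 0.06 to 0.15 rad (2 to 4 mm down); the tab springs back when let go.
- orange_charger_lid (a joint): Lid angle: 0 shut and latched (up to 0.02 of play), about 0.85 rad where the spring leaves it after release (front edge then about 115 mm above the desk), 1.57 upright, 1.95 at the open stop. Above 0.85 the spring no longer helps: the lid is light (70 g), damped, falls back to 0.85 if left short of upright and sinks slowly to the open stop when past it. A vertical finger moved from the tab side towards the hinge against the inner side of the raised front edge opens it.
- glue_bottle: Bystander: upright white glue bottle with a light green cap, 32 mm diameter, 85 mm high; origin at the centre of its underside. It stands between the two chargers.
- cream_gear: Bystander: cream plastic gear, 25 mm diameter, 11 mm high, lying flat 63 to 73 mm to the left of the green charger's tab, seen from its front; origin at the centre of its underside.
- steel_sleeve: Bystander: upright pale metal sleeve, 24 mm diameter, 52 mm high, to the right of the chargers; origin at the centre of its underside.

How it is judged:
By the outcome, as a careful person would: the job done as asked, in the order asked, and still so for the second after the job is handed in, with the robot touching nothing.
It also fails if it takes over 48 s, if anything falls off the work surface, if the arm or the gripper's body presses on something with over 40 N, if the wrist force passes 120 N, or if a joint passes its speed limit or range.

## Working session

There is one attempt and no reset: what is moved stays moved. The work goes in short steps, Python scripts to look and compute and a tool call to move; the robot and the scene stay as the last step left them, time stands still between calls to the robot, and variables do not carry over. Pictures are saved under pics/ and viewed, at most 10 in all, crops included, and the job is handed in when it is done.

Besides the shell and the picture viewer there is one more tool, called after "Request:" as name([rows], argument=value, ...), one row to a line, values as JSON. jog_arm: Moves the arm, as the interface text tells. Shifts and turns lie within -1 to 1; 1 stands for 150 mm of shift or pi/2 rad of turn. Its arguments: {"type":"object","properties":{"motion":{"type":"array"}},"required":["motion"]}

```bash
mkdir -p pics
cat > h.py <<'E'
import numpy as np, cv2
from scipy.spatial.transform import Rotation as R
from bench import env
def pose(p):
    T=np.eye(4); o=np.array(p["orientation"],float)
    T[:3,:3]=o if o.shape==(3,3) else (R.from_rotvec(o).as_matrix() if o.size==3 else R.from_quat(o).as_matrix())
    T[:3,3]=p["position"]; return T
def cloud(name):
    s=env.state(); im,d=env.read_camera(name); p=env.camera_params(name)
    if "T_tool_cam" in p:
        W=np.eye(4); W[:3,:3]=R.from_rotvec(s["tcp_rot"]).as_matrix(); W[:3,3]=s["tool_pos"]; T=W@np.array(p["T_tool_cam"])
    else: T=pose(p)
    v,u=np.mgrid[:d.shape[0],:d.shape[1]]
    P=np.stack([(u-p["cx"])/p["fx"]*d,(v-p["cy"])/p["fy"]*d,d],-1)@T[:3,:3].T+T[:3,3]
    P[d==0]=np.nan
    return im,P
E
python3 - <<'E'
from h import *
print(env.state()); 
for n in("top","side"):
    print(env.camera_params(n)); im,P=cloud(n); cv2.imwrite(f"pics/{n}1.png",im); np.save(n,P)
E
```

```text
{'time': 0.0, 'joint_pos': array([-1.52528953e+00,  1.81562100e-01,  1.60802165e+00,  4.95549579e-05,
        1.35379791e+00, -2.06345644e-01]), 'joint_velocities': array([-2.01929666e-04, -8.84172648e-04,  1.35809761e-04, -4.51454843e-04,
        3.73985628e-04, -3.61403274e-05]), 'tau': array([ 2.91503568e-05, -4.44864142e+01, -3.51340842e+01, -2.43587328e-04,
        9.02597472e-03,  2.89404852e-05]), 'tool_pos': array([ 0.14326998, -0.55628957,  0.23036572]), 'tcp_rot': array([-3.11495363e+00, -3.94324006e-01, -3.01333001e-04]), 'wrist_force': array([ 0.5179757 , -0.55871351,  0.44179519]), 'ft_torque': array([-0.0151327 ,  0.0165771 , -0.01511769]), 'finger_force': 0.0, 'width': 0.08538723679153926}
{'fx': 355.0068544140898, 'fy': 355.0068544140898, 'cx': 250.5625405285395, 'cy': 185.45386432709105, 'position': array([ 0.39268454, -0.02733852,  0.988756  ]), 'orientation': array([-2.20117798,  2.13976323, -0.11165635])}
{'fx': 425.81750018845753, 'fy': 425.81750018845753, 'cx': 257.44078923855017, 'cy': 198.3957539641548, 'position': array([ 0.48876229, -1.10167617,  0.49528661]), 'orientation': array([-1.96821021,  0.02620143, -0.02046935])}
```

View pics/top1.png

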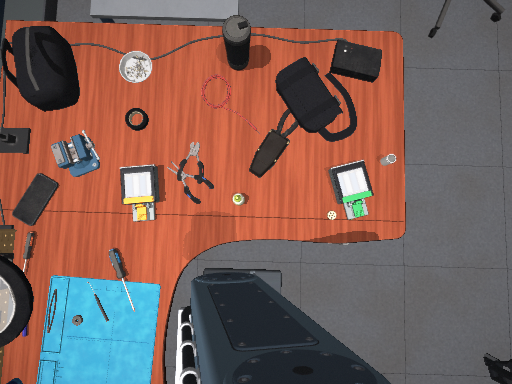

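View pics/side1.png

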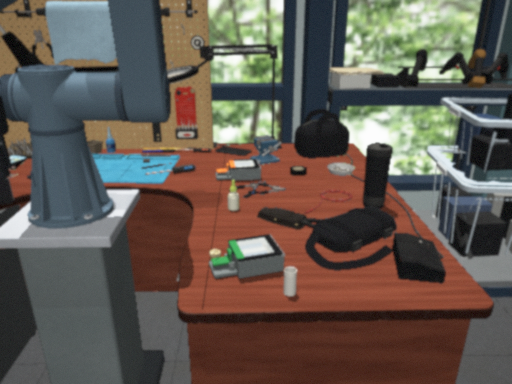

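The top view shows the green charger at about (352,185), its tab at (358,210), the gear at (332,215) and the sleeve at (390,159). The orange charger is far off at (140,190). Next I measure the green charger.

Run:
```python
from h import *
for n,(u0,u1,v0,v1) in {"top":(320,385,155,225),"side":(200,300,225,290)}.items():
    im=cv2.imread(f"pics/{n}1.png"); P=np.load(n+".npy")
    hsv=cv2.cvtColor(im,cv2.COLOR_BGR2HSV); m=np.zeros(im.shape[:2],bool)
    m[v0:v1,u0:u1]=True
    g=m&(hsv[...,0]>45)&(hsv[...,0]<80)&(hsv[...,1]>110)
    Q=P[g];Q=Q[~np.isnan(Q[:,0])]
    for nm,lo,hi in(("pad",.02,.033),("bar",.044,.056)):
        q=Q[(Q[:,2]>lo)&(Q[:,2]<hi)]; print(n,nm,len(q),q.mean(0).round(4) if len(q) else'')
        if len(q)>5: print(cv2.minAreaRect((q[:,:2]*1000).astype(np.float32)))
    l=P[m]; l=l[(l[:,2]>.04)&(l[:,2]<.056)]; print("lid",len(l),l.mean(0).round(4),cv2.minAreaRect((l[:,:2]*1000).astype(np.float32)))
    print(np.percentile(Q[:,2],[5,25,50,75,95]).round(3))
P=np.load("top.npy");print("gear",P[215,332],"sleeve",P[159,389])
big=cv2.resize(cv2.imread("pics/top1.png")[145:230,310:405],None,fx=7,fy=7,interpolation=cv2.INTER_CUBIC)[:595];cv2.imwrite("pics/c1.png",big)
```

```text
top pad 115 [ 0.4324 -0.3198  0.0264]
((434.06719970703125, -319.28424072265625), (37.299861907958984, 25.985397338867188), 12.080670356750488)
top bar 180 [ 0.4653 -0.3106  0.047 ]
((461.79522705078125, -312.030517578125), (25.69304656982422, 79.47345733642578), 15.626323699951172)
lid 1297 [ 0.5055 -0.2987  0.046 ] ((502.2895202636719, -300.13812255859375), (111.39617156982422, 90.64647674560547), 15.960366249084473)
[0.024 0.028 0.045 0.047 0.049]
side pad 125 [ 0.4344 -0.3241  0.0272]
((437.66094970703125, -319.5163879394531), (48.94676208496094, 27.62135124206543), 22.053730010986328)
side bar 153 [ 0.4639 -0.3138  0.0476]
((460.3858642578125, -312.24066162109375), (24.7939453125, 80.76106262207031), 15.077598571777344)
lid 1278 [ 0.5123 -0.3166  0.0466] ((513.7481689453125, -341.37213134765625), (111.20191955566406, 178.9469757080078), 16.234785079956055)
[0.026 0.027 0.046 0.048 0.049]
gear [ 0.41644994 -0.25499668  0.00629805] sleeve [ 0.57653287 -0.41190966  0.01221898]
```

View pics/c1.png

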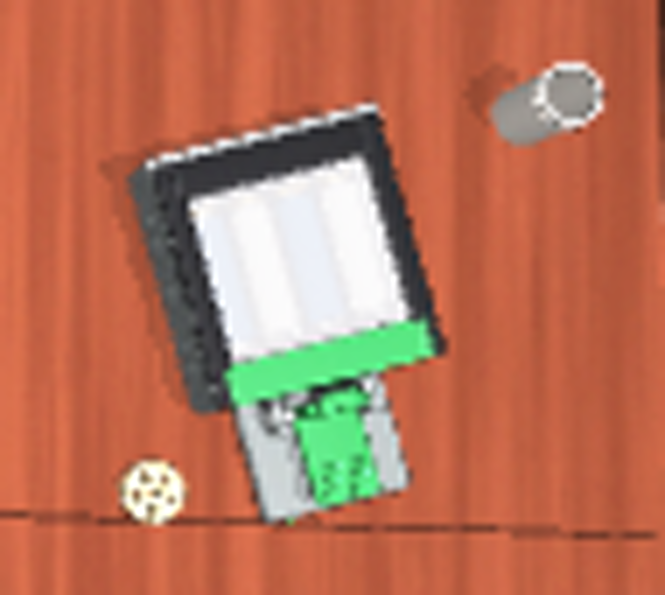

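Run:
```python
from h import *
print(np.array(env.camera_params("wrist")["T_tool_cam"]).round(3))
```

```text
[[-0.001 -0.96  -0.281  0.071]
 [ 1.    -0.001  0.001 -0.   ]
 [-0.001 -0.281  0.96  -0.142]
 [ 0.     0.     0.     1.   ]]
```

Request:
jog_arm([
  [0,0,0.015,0.33,-0.15,0,0],
  [0,0,0.015,0.66,-0.3,0,0],
  [0,0,0.015,1,-0.5,0,0],
  [0,0,0.015,1,-0.7,0,0],
  [0,0,0.015,1,-0.9,0.1,0],
  [0,0,0.015,1,-1,0.2,0],
  [0,0,0.015,1,-1,0.2,0],
])

```text
time: 0.8
tool_pos: [0.2507, -0.3709, 0.1991]
tcp_rot: [-3.116, -0.359, 0.002]
wrist_force: [-0.5, -0.2, -0.7]
width: 0.0003
finger_force: 0.0
```

Request:
jog_arm([
  [0,0,-0.03,0.33,-0.02,0,0],
  [0,0,-0.03,0.66,-0.04,0,0],
  [0,0,-0.03,1,-0.056,0,0],
  [0,0,-0.03,1,-0.056,0,0],
  [0,0,-0.03,1,-0.056,0,0],
])

```text
time: 1.3
tool_pos: [0.3965, -0.3325, 0.2014]
tcp_rot: [3.111, 0.435, -0.001]
wrist_force: [-1.2, -1.0, 0.3]
width: 0.0002
finger_force: 0.0
```

Run:
```python
from h import *
im,P=cloud("wrist"); cv2.imwrite("pics/w1.png",im); s=env.state(); print(s["tool_pos"],s["tcp_rot"])
hsv=cv2.cvtColor(im,cv2.COLOR_BGR2HSV)
g=(hsv[...,0]>45)&(hsv[...,0]<80)&(hsv[...,1]>110)
Q=P[g];Q=Q[~np.isnan(Q[:,0])]
for nm,lo,hi in(("pad",.022,.031),("bar",.044,.053)):
    q=Q[(Q[:,2]>lo)&(Q[:,2]<hi)]; print(nm,len(q),q.mean(0).round(4),cv2.minAreaRect((q[:,:2]*1000).astype(np.float32)))
l=P[(P[...,2]>.043)&(P[...,2]<.053)];l=l[(abs(l[:,0]-.5)<.07)&(abs(l[:,1]+.3)<.08)]; print("lid",cv2.minAreaRect((l[:,:2]*1000).astype(np.float32)))
```

```text
[ 0.3954575  -0.33274076  0.201325  ] [ 3.11168056e+00  4.32224049e-01 -9.61379374e-04]
pad 965 [ 0.4313 -0.3206  0.0266] ((431.02886962890625, -320.5509033203125), (32.82052993774414, 24.805444717407227), 16.263151168823242)
bar 1976 [ 0.4646 -0.3109  0.0467] ((460.78192138671875, -311.9042663574219), (25.683483123779297, 79.5317611694336), 15.892836570739746)
lid ((490.5968322753906, -303.97369384765625), (87.42583465576172, 90.11662292480469), 15.918110847473145)
```

View pics/w1.png

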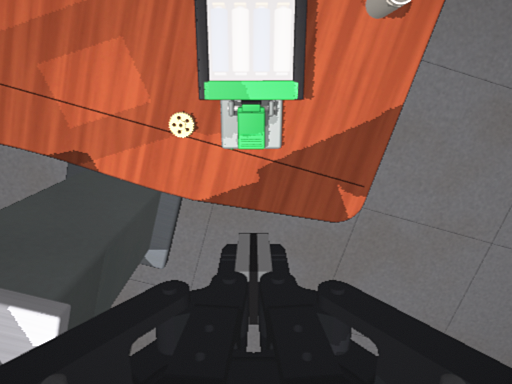

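The pad is at (252,127) and the shut fingertips at (253,240). Yaw is 15.9°, and the sizes and heights match those given. I approach with a 12° lean so the body and camera clear the lid when it springs up.

Request:
jog_arm([
  [0,0.07,0,0.1,-0.005,0.2,0],
  [0,0.133,0,0.2,-0.015,0.45,0],
  [0,0.133,0,0.25,-0.015,0.7,0],
  [0,0.133,0,0.25,-0.015,0.9,0],
  [0,0.133,0,0.25,-0.015,1,0],
  [0,0.133,0,0.25,-0.015,1,0],
  [0,0.133,0,0.25,-0.015,1,0],
])

```text
time: 2.05
tool_pos: [0.4302, -0.321, 0.0518]
tcp_rot: [-3.068, -0.422, -0.322]
wrist_force: [-0.0, 0.2, 0.0]
width: -0.0001
finger_force: 0.0
```

Run:
```python
from h import *
im,P=cloud("wrist"); cv2.imwrite("pics/w2.png",im); s=env.state(); print(s["tool_pos"],R.from_rotvec(s["tcp_rot"]).as_matrix().round(3),s["wrist_force"])
```

```text
[ 0.43071612 -0.32131578  0.05248352] [[ 0.942  0.27   0.201]
 [ 0.265 -0.963  0.055]
 [ 0.208  0.002 -0.978]] [ 0.33854582 -0.04813903  0.78085966]
```

View pics/w2.png

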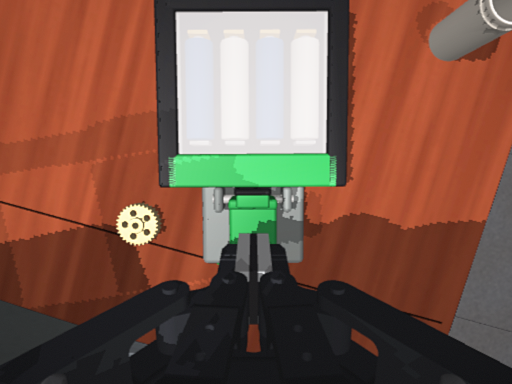

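The fingertip (254,240) is centred over the pad (252,225) and clear of the hook. Now I press in steps.

Request:
jog_arm([
  [0,0,0,-0.016,0,0.075,0],
  [0,0,0,-0.032,0,0.15,0],
  [0,0,0,-0.032,0,0.15,0],
  [0,0,0,-0.035,0,0.163,0],
  [0,0,0,-0.035,0,0.163,0],
])

```text
time: 2.6
tool_pos: [0.4306, -0.3196, 0.0261]
tcp_rot: [-3.067, -0.425, -0.321]
wrist_force: [-2.9, -0.2, 1.3]
width: 0.0004
finger_force: 1.0
```

Request:
jog_arm([
  [0,0,0,-0.002,0,0.01,0],
  [0,0,0,-0.003,0,0.015,0],
  [0,0,0,-0.003,0,0.015,0],
])

```text
time: 2.9
tool_pos: [0.4308, -0.3197, 0.024]
tcp_rot: [-3.067, -0.425, -0.321]
wrist_force: [-2.7, 0.4, 3.6]
width: -0.0003
finger_force: 1.8
```

Request:
jog_arm([
  [0,0,0,-0.004,0,0.01,0],
  [0,0,0,-0.008,0,0.015,0],
  [0,0,0,-0.008,0,0.015,0],
])

```text
time: 3.2
tool_pos: [0.4307, -0.3198, 0.0221]
tcp_rot: [-3.067, -0.425, -0.323]
wrist_force: [-1.0, 2.7, 6.9]
width: 0.0001
finger_force: 3.9
```

Run:
```python
from h import *
im,P=cloud("side"); cv2.imwrite("pics/s2.png",cv2.resize(im[170:310,170:340],None,fx=4,fy=4)); s=env.state(); print(s["tool_pos"],s["wrist_force"])
```

```text
[ 0.43067638 -0.31980521  0.02207659] [-1.92268973  3.5676385   8.53475602]
```

View pics/s2.png

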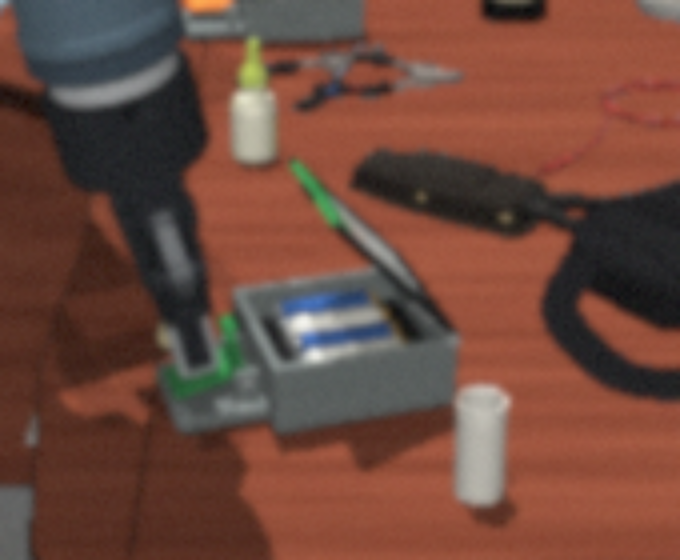

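The lid has sprung up: its front edge is at (300,170) in the crop, and the charger and bystanders haven't moved. Now I retract, go upright, and then push the lid.

Request:
jog_arm([
  [0,0,0,0,0,-0.1,0],
  [0,0,0,0,0,-0.25,0],
  [0,0,0,0,0,-0.4,0],
  [0,-0.05,0,0,0,-0.5,0],
  [0,-0.1,0,0,0,-0.5,0],
  [0,-0.133,0,0,0,-0.5,0],
  [0,-0.133,0,0,0,-0.5,0],
])

```text
time: 3.95
tool_pos: [0.4165, -0.3239, 0.0951]
tcp_rot: [3.11, 0.434, 0.001]
wrist_force: [0.3, 0.3, -0.7]
width: -0.0003
finger_force: 0.0
```

Request:
jog_arm([
  [0,0,0,0.1,0,0,0],
  [0,0,0,0.2,0,0,0],
  [0,0,0,0.3,0,0,0],
  [0,0,0,0.38,0,0,0],
  [0,0,0,0.46,0,0,0],
  [0,0,0,0.54,0,0,0],
  [0,0,0,0.6,0,0,0],
  [0,0,0,0.66,0,0,0],
  [0,0,0,0.7,0,0,0],
  [0,0,0,0.7,0,0,0],
])

```text
time: 4.95
tool_pos: [0.5198, -0.2983, 0.1009]
tcp_rot: [3.104, 0.431, 0.009]
wrist_force: [-5.0, -2.2, 25.1]
width: -0.0
finger_force: 0.0
```

Run:
```python
from h import *
im,P=cloud("side"); cv2.imwrite("pics/s3.png",cv2.resize(im[170:310,170:340],None,fx=4,fy=4)); s=env.state(); p=s["tool_pos"]; print(p,s["tcp_rot"],s["wrist_force"])
d=p[:2]-[.5086,-.2984];print("charger x,y",d@[.962,.274],d@[-.274,.962])
```

```text
[ 0.51971695 -0.29884199  0.10077228] [3.1032004  0.43097104 0.00906654] [-5.52951571 -3.21722246 23.89696997]
charger x,y 0.010573404801879894 -0.0034712410791166446
```

View pics/s3.png

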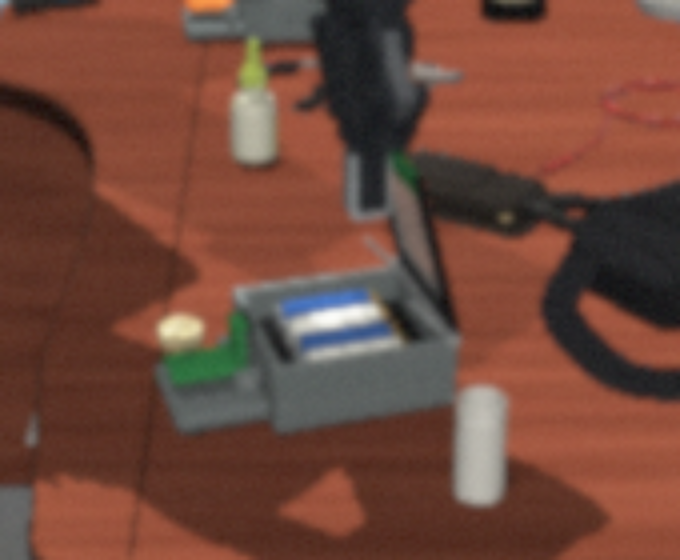

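The lid is at about 1.3 rad, but its edge has caught under the finger's knuckle, giving 25 N upward. I raise the tool about 27 mm so that only the fingertip touches, then carry on.

Request:
jog_arm([
  [0,0,0,-0.01,0,-0.06,0],
  [0,0,0,-0.01,0,-0.12,0],
  [0,0,0,-0.01,0,-0.18,0],
  [0,0,0,-0.01,0,-0.18,0],
  [0,0,0,0.03,0,-0.18,0],
  [0,0,0,0.06,0,-0.18,0],
  [0,0,0,0.09,0,-0.18,0],
  [0,0,0,0.12,0,-0.18,0],
  [0,0,0,0.12,0,-0.18,0],
])

```text
time: 5.9
tool_pos: [0.5341, -0.2904, 0.1216]
tcp_rot: [-3.111, -0.432, 0.0]
wrist_force: [-0.2, -0.4, -0.3]
width: -0.0001
finger_force: 0.0
```

Request:
jog_arm([
  [0,0,0,0.04,0,0,0],
  [0,0,0,0.08,0,0,0],
  [0,0,0,0.12,0,0,0],
  [0,0,0,0.16,0,0,0],
  [0,0,0,0.2,0,0,0],
  [0,0,0,0.2,0,0,0],
  [0,0,0,0.2,0,0,0],
])

```text
time: 6.6
tool_pos: [0.5625, -0.2824, 0.1218]
tcp_rot: [-3.112, -0.432, 0.0]
wrist_force: [0.1, -0.3, 0.4]
width: 0.0
finger_force: 0.0
```

Run:
```python
from h import *
im,P=cloud("side"); cv2.imwrite("pics/s4.png",cv2.resize(im[170:310,170:340],None,fx=4,fy=4)); s=env.state(); print(s["tool_pos"],s["wrist_force"])
```

```text
[ 0.56232033 -0.28255419  0.12182028] [-0.45316496 -0.02416781 -0.28356441]
```

View pics/s4.png

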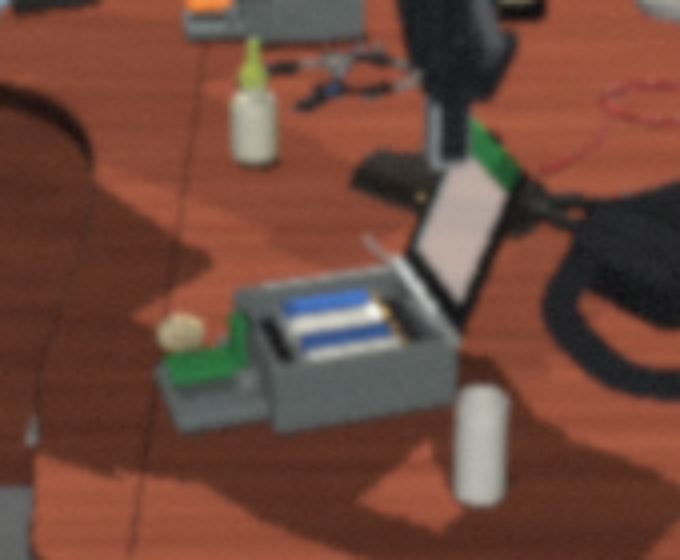

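The lid is past upright. I back away, go up, and let it settle.

Request:
jog_arm([
  [0,0,0,-0.1,0,0,0],
  [0,0,0,-0.25,0,-0.1,0],
  [0,0,0,-0.4,0,-0.3,0],
  [0,0,0,-0.6,0,-0.6,0],
  [0,0,0,-0.9,0,-0.8,0],
  [0,0,0,-1,0,-0.8,0],
  [0,0,0,-1,0,-0.8,0],
  [0,0,0,-1,0,-0.8,0],
  [0,0,0,-1,0,-0.8,0],
  [0,0,0,-1,0,-0.8,0],
  [0,0,0,-1,0,-0.8,0],
  [0,0,0,-1,0,-0.8,0],
])

```text
time: 7.85
tool_pos: [0.4184, -0.323, 0.2414]
tcp_rot: [-3.111, -0.432, 0.001]
wrist_force: [0.3, 0.0, 0.2]
width: -0.0
finger_force: 0.0
```

Request:
jog_arm([
  [0,0,0,0,0,0,0],
  [0,0,0,0,0,0,0],
  [0,0,0,0,0,0,0],
  [0,0,0,0,0,0,0],
  [0,0,0,0,0,0,0],
  [0,0,0,0,0,0,0],
  [0,0,0,0,0,0,0],
  [0,0,0,0,0,0,0],
  [0,0,0,0,0,0,0],
  [0,0,0,0,0,0,0],
])

```text
time: 8.85
tool_pos: [0.418, -0.3234, 0.2419]
tcp_rot: [-3.112, -0.431, 0.0]
wrist_force: [1.0, -0.1, 0.1]
width: 0.0
finger_force: 0.0
```

Run:
```python
from h import *
im,P=cloud("side"); cv2.imwrite("pics/s5.png",cv2.resize(im[170:310,170:340],None,fx=4,fy=4)); print(env.state()["wrist_force"])
d=P-[.5086,-.2984,0]; x=d[...,0]*.962+d[...,1]*.274; y=-d[...,0]*.274+d[...,1]*.962; z=P[...,2]
m=(abs(y)<.05)&(x>.03)&(x<.13)&(z>.06)&(z<.16)
k=np.polyfit(z[m],x[m],1); print("n",m.sum(),"lid angle",np.pi/2+np.arctan(k[0]),"ztop",z[m].max(),"residual",np.std(x[m]-np.polyval(k,z[m])))
old=np.load("side.npy"); a=cv2.imread("pics/side1.png")
g=lambda im,P:np.nanmean(P[(lambda h:(h[...,0]>45)&(h[...,0]<80)&(h[...,1]>110))(cv2.cvtColor(im,cv2.COLOR_BGR2HSV))&(P[...,2]>.02)&(P[...,2]<.032)&(abs(P[...,0]-.43)<.05)&(abs(P[...,1]+.32)<.04)],axis=0)
print("pad before/after",g(a,old),g(im,P))
```

```text
[ 0.48584789  0.0253975  -0.07151233]
n 795 lid angle 1.9350123455524695 ztop 0.13747273838403495 residual 0.0011546121616717807
pad before/after [ 0.43408709 -0.32412085  0.02712363] [ 0.43406746 -0.32412588  0.02733652]
```

View pics/s5.png

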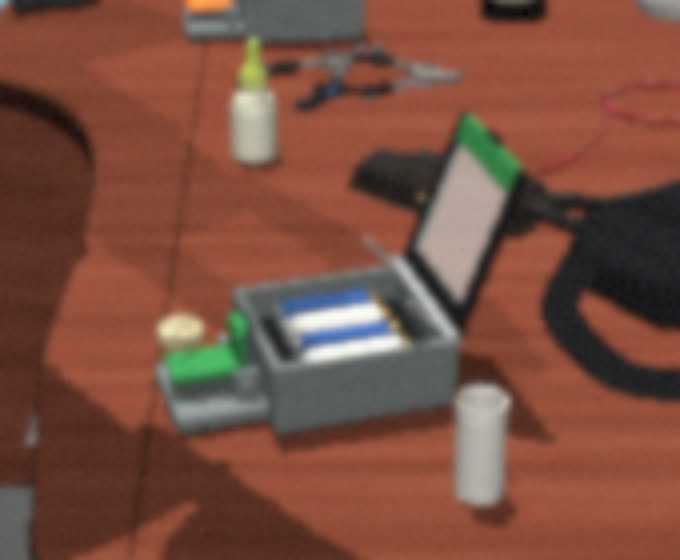

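The lid rests at the open stop (about 1.94 rad), the charger hasn't moved, and the bottle, gear and sleeve are where they were.

```bash
python3 -c "
from bench import env
print(env.close_job())"
```

```text
the job is handed in; nothing more can be done
None
```

The green charger's lid was released by pressing its tab, pushed fully open and stays there (about 1.94 rad); the charger did not move, nothing else was touched, and the job was handed in at about 9 s.

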